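# Run the sanitising drawer

## Task

Slide the lamp fader on the console all the way back to its off end (the end nearer you) before anything else. Then take the treated spice jar out of the open drawer and stand it on the round cork mat, stand every other tin and spice jar from the front and left of the worktop upright in the drawer (those against the back wall stay), push the drawer home until it clicks fully shut, and only then slide the fader forward until its white line is level with the marker clip. Leave the bowl and the drinking glass where they are.

Things in the scene. Friction and masses are not known exactly. Their poses are not given: they have to be found in the camera images.
- drawer (a joint): Drawer slide in m: 0 = fully shut, grows as the drawer comes out towards the robot, 0.165 = fully out. It starts 0.155 to 0.165 out. About 2 N moves it; over the last 10 mm a spring detent resists with up to about 8 N, then snaps it shut. It stays where it is left before the detent.
- drawer_floor (a point): Middle of the drawer's inner floor, 14 up; moves with the drawer of the fixed white-and-steel cabinet (320 wide, 130 high, 106 clear above the floor). x points into the cabinet (the drawer shuts along +x), y along the drawer's width. Inside 136 (x) by 276 (y); side and back walls 30 high, front plate up to 105 above the worktop. Drawn out, the floor is clear of the cabinet.
- drawer_handle (a point): Middle of the drawer's horizontal steel bar handle, 88 above the worktop, 35 in front of the front plate; the bar is 100 long (along y), about 10 thick, moves with the drawer.
- console: Fixed white lamp console, 230 long (x) x 120 wide (y) x 36 high, origin under its middle; its x axis runs along the fader's track, away from the robot.
- fader (a joint): Fader position in m: 0 = off, at the stop at the end nearer the robot; grows along the console's +x to 0.14 = full. It stays where it is left; about 1.5 N moves it.
- fader_top (a point): Middle of the top of the black fader grip, 69 above the worktop; the grip is 32 along the track, 24 across (console y), 30 high, its underside 3 above the console's top; a white line across its middle shows its position.
- marker: Fixed dark steel marker clip hooked over the console's left (+y) edge, pointing at the track, 3 above the console's top (39 above the worktop), 52 from the track's middle line. Axes parallel to the console's; the fader is level with it when the x of fader_top in this frame is 0.
- cork_mat: Fixed round cork mat, 120 across, 8 high, origin under its middle.
- done_jar: Loose spice jar with a dark cap, 44 across, 96 high, origin at the middle of its base; it has already been treated and stands upright in the drawer at the start.
- tin_a: Loose food tin, 58 across, 72 high, origin at the middle of its base; stands on the worktop at the start, may be absent.
- tin_b: Loose food tin, 58 across, 72 high, origin at the middle of its base; stands on the worktop at the start, may be absent.
- jar_a: Loose spice jar, 42 across, 96 high, origin at the middle of its base; stands on the worktop at the start, may be absent.
- jar_b: Loose spice jar, 42 across, 96 high, origin at the middle of its base; stands on the worktop at the start, may be absent.
- bowl: Loose bowl, 115 across, 59 high, origin at the middle of its base; a bystander.
- glass: Loose small drinking glass, 47 across, 62 high, origin at the middle of its base; a bystander.
Things that resemble listed ones, but are neither listed nor needed, are in the scene too. What is shaped like the tin_b but orange or yellow is not meant.

How it is judged:
By the outcome, as a careful person would: the job done as asked, in the order asked, and still so for the second after the job is handed in, with the robot touching nothing.
Of tin_a, tin_b, jar_a, jar_b only 2 to 4 are there at a start; the rules pass over those that are not, and their reading is None.
At some moment in a run one of tin_a, tin_b may be knocked a few centimetres aside while the robot is not near it.
It also fails if it takes over 210 s, if anything falls off the work surface, if the arm or the gripper's body presses on something with over 40 N, if the wrist force passes 120 N, or if a joint passes its speed limit or range.

## Robot

A 6-joint arm with a two-finger parallel gripper is mounted at the origin on a cart in front of the work surface, level with it; the furniture and walls round the work are solid. World frame = base frame: x ahead of the robot, y to its left, z up, the work surface at z = 0. Lengths are in m, angles in degrees, forces in N, time in s.
With the tool pointing down it reaches from about 0.375 to 0.9 m from the base axis. Payload 3.1 kg.
Tool frame: the origin (TCP) lies at the very end of the fingers, on their centre line; the grasp point (between the pads) lies 19 mm behind it; z points along the fingers, y is the direction in which the jaws open and shut (so a half turn about z gives the same grasp; the last joint's range is limited). The gripper opens to 87 mm and grips with 3 to 60 N. Pads are 19 mm wide; open, the fingers measure 117 mm over their backs; the gripper's body (75 mm by 190 mm) begins 51 mm behind the grasp point.
Start: joints at [-78.81, 30.224, 82.088, -0, 67.689, -10.227], TCP at [0.228, -0.582, 0.223] pointing down, gripper open.
Joint ranges: [-176.69, 176.69], [-43.24, 126.21], [12.49, 139.97], [-82, 262], [0, 151.66], [-163.58, 163.58]. Speed limits (degrees/s): [159.86, 159.86, 180, 180, 180, 180].

## Interface

Orientations are given as a 3x3 rotation matrix whose columns are the frame's x, y, z axes.
In Python, from rig import read_state, capture, hand_in gives the robot as it stands. The module is installed in compiled form; this text tells all that it offers.
- The arm moves only by the tool send_rows, never from a script. Its argument "moves" is one flat list of numbers, 7 for each row, row after row: the turn, a rotation vector about the world's x, y, z in degrees, then the shift along the world's x, y, z in cm, then the gripper's target within -1 to 1 (fully open at 1, half-way at 0, shut at -1). In form: [rx, ry, rz, tx, ty, tz, hand, rx, ry, rz, tx, ty, tz, hand, ...]. A call has 1 to 20 rows; each row shifts and turns the commanded pose from where the row before left it; what a row does not reach is not made up. A row lasts 1/10 s, in which the tool goes at most 50 mm and 8.59 degrees, less where a joint would pass 70% of its speed; a pose out of reach is approached as far as the arm can. A call with a gripper value outside its range is refused whole. The fingers move at their own pace and stop on an object; the grip force is fixed at half the most. Time passes only in rows, so rows that do not move let the fingers close. It gives the time, the measured TCP pose, the force and the opening at its end, in the units of the state.
- read_state(): the state, without advancing time (a new reading comes with each control period).
- capture(name): name is "side" or "top" or "wrist"; returns a dict with "pixels" (480x640x3 uint8, red, green, blue), "vertical_fov" (degrees; the focal length in pixels is half the picture's height over the tangent of half this angle, whatever the lens; pixels are square), "cx", "cy" (the principal point, pixels), "rvec" (rotation vector, rad) and "tvec" (3), from world to camera coordinates, as OpenCV has them. Camera axes: x right, y down, z forward; pixel columns grow to the right and rows downward; lengths in m; the calibration is good to about 2 mm. A picture is of the moment at which its call begins. There is no depth.
- hand_in(): hands the job in, once; it reports no verdict.
The state is a dict: "time_s": time; "joint_positions": joint angles; "qvel": joint speeds; "tau": joint torques, N m; "position": TCP position; "tcp_rot": TCP orientation; "force": force on the tool from outside, world axes, zero at the start; "moment": the same for the moment, N m; "opening": opening from 0.0 (shut) to 1.0 (fully open).
Only numpy, scipy, OpenCV 4.12 (cv2) and the standard library are available. Lean on these libraries where they do the work, as an engineer would, in place of code of your own. Each camera call takes 0.05 s, during which the arm holds its last target.

## Working session

There is one attempt and no reset: what is moved stays moved. The work goes in short steps, Python scripts to look and compute and a tool call to move; the robot and the scene stay as the last step left them, time stands still between calls to the robot, and variables do not carry over. Pictures are saved under pics/ and viewed, and the job is handed in when it is done.

Besides the shell and the picture viewer there is one more tool, called after ">>>" in YAML: its name, and indented under it one key for each argument. send_rows: Moves the arm, as the interface text tells. Its arguments: {"type":"object","properties":{"moves":{"type":"array","items":{"type":"number"}}},"required":["moves"]}

```bash
mkdir -p pics
cat > h.py <<'E'
import numpy as np, cv2
from rig import read_state, capture, hand_in
def cam(n):
    c=capture(n); p=c["pixels"]; f=p.shape[0]/2/np.tan(np.radians(c["vertical_fov"])/2)
    K=np.array([[f,0,c["cx"]],[0,f,c["cy"]],[0,0,1]]); R=cv2.Rodrigues(np.array(c["rvec"],float))[0]
    return p,K,R,np.array(c["tvec"],float).ravel()
def save(n,fn,crop=None,s=1):
    p,K,R,t=cam(n); 
    if crop: x0,y0,x1,y1=crop; p=p[y0:y1,x0:x1]
    if s!=1: p=cv2.resize(p,None,fx=s,fy=s,interpolation=cv2.INTER_CUBIC)
    cv2.imwrite("pics/"+fn,p[:,:,::-1]); return K,R,t
def ray(K,R,t,u,v,z):
    d=R.T@np.linalg.inv(K)@np.array([u,v,1.]); c=-R.T@t
    return c+d*(z-c[2])/d[2]
def proj(K,R,t,X):
    q=K@(R@np.array(X,float)+t); return q[:2]/q[2]
E
python3 - <<'E'
from h import *
for n in ("side","top","wrist"):
    K,R,t=save(n,n+"0.png"); print(n,K[0,0],(-R.T@t).round(3),R[2].round(3))
s=read_state(); print(s["time_s"],s["position"],s["tcp_rot"],s["opening"],s["force"])
E
```

```text
side 529.0122632828104 [ 0.632 -1.486  0.63 ] [-0.047  0.94  -0.337]
top 435.04171419572606 [ 0.513 -0.005  1.211] [ 0.07   0.008 -0.998]
wrist 423.9982698990045 [ 0.296 -0.555  0.384] [-0.253 -0.096 -0.963]
0.15 [ 0.22811461 -0.58128239  0.22180384] [[ 9.30943769e-01  3.65162396e-01 -3.51344355e-04]
 [ 3.65162480e-01 -9.30942467e-01  1.57659848e-03]
 [ 2.48633096e-04 -1.59602230e-03 -9.99998695e-01]] 0.9963145726717242 [-0.57299394 -0.43822931 -0.18092307]
```

View pics/top0.png

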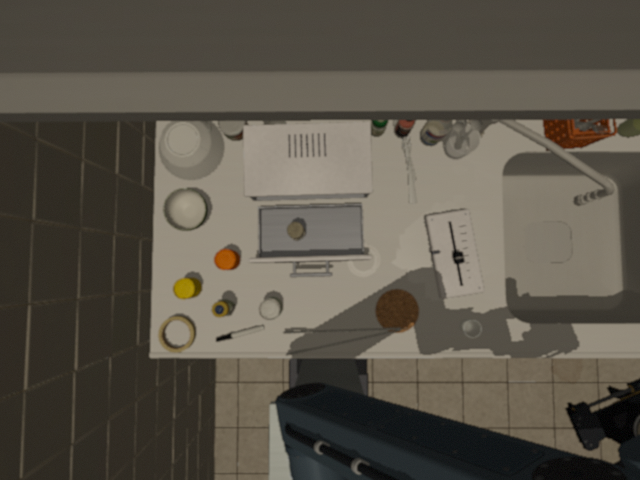

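View pics/side0.png

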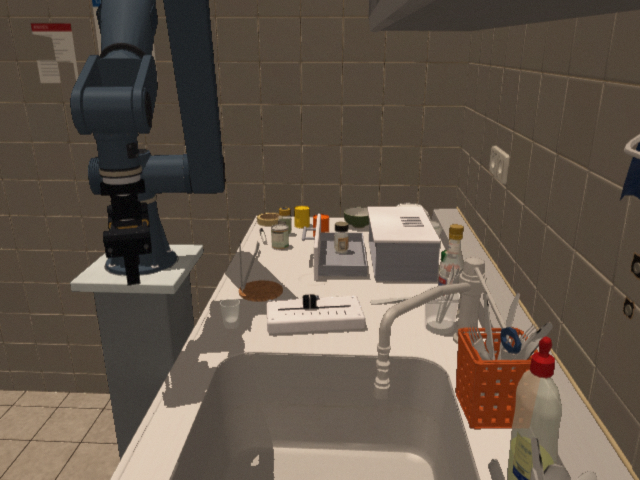

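View pics/wrist0.png

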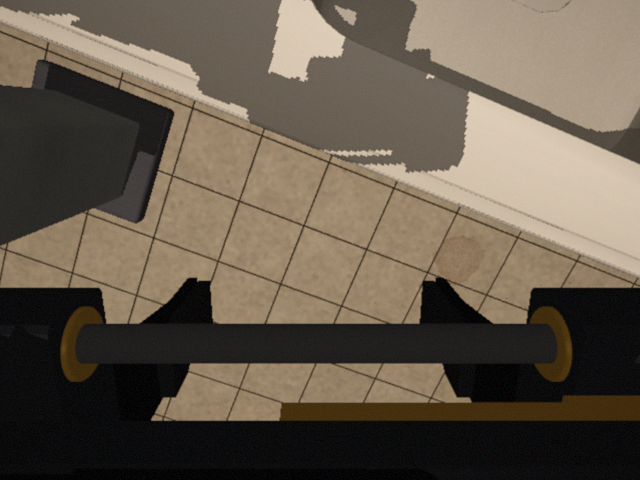

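Run:
```python
from h import *
save("top","t1.png",(145,110,385,365),3) and 0
p=cv2.imread("pics/t1.png"); cv2.imwrite("pics/t1.png",cv2.resize(p,(560,595)))
save("side","s1.png",(230,190,450,290),3.6)
save("top","t2.png",(370,190,500,350),3.7)
K,R,t=cam("top")[1:]
for n,u,v,z in [("tin",270,304,.072),("jar",222,307,.096),("orange",227,257,.072),("yellow",186,286,.072),("ring",177,332,.03),("done",297,229,.11),("mat",397,310,.008),("fader",458,257,.069),("glass",472,328,.062),("whitebowl",186,208,.059),("handle",312,268,.088),("fl",258,207,.044),("fr",362,207,.044),("frontL",250,258,.105),("frontR",369,254,.105),("cabL",244,196,.13),("cabR",371,194,.13),("edge",300,357,0)]:
    print(n,ray(K,R,t,u,v,z).round(3))
```

```text
tin [0.423 0.148 0.072]
jar [0.417 0.267 0.096]
orange [0.545 0.262 0.072]
yellow [0.469 0.368 0.072]
ring [0.345 0.404 0.03 ]
done [0.615 0.076 0.11 ]
mat [ 0.402 -0.192  0.008]
fader [ 0.545 -0.343  0.069]
glass [ 0.36  -0.378  0.062]
whitebowl [0.677 0.377 0.059]
handle [0.516 0.038 0.088]
fl [0.681 0.187 0.044]
fr [ 0.681 -0.095  0.044]
frontL [0.542 0.196 0.105]
frontR [ 0.552 -0.107  0.105]
cabL [0.697 0.208 0.13 ]
cabR [ 0.701 -0.111  0.13 ]
edge [0.273 0.074 0.   ]
```

View pics/t1.png

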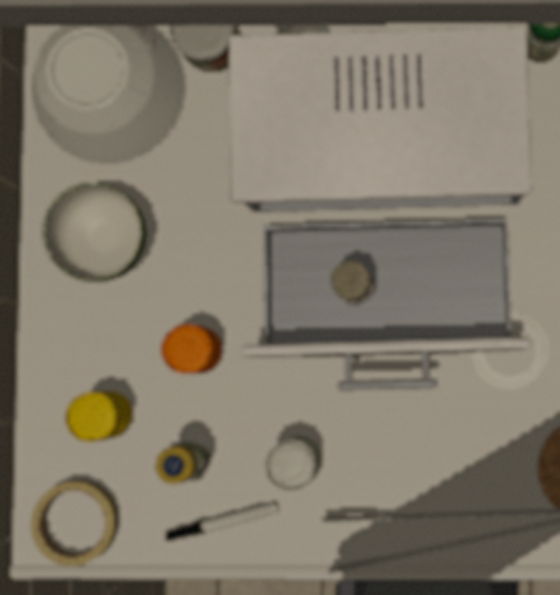

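View pics/s1.png

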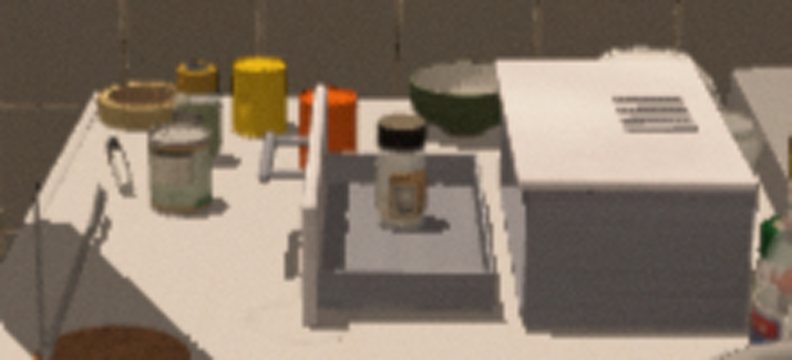

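View pics/t2.png

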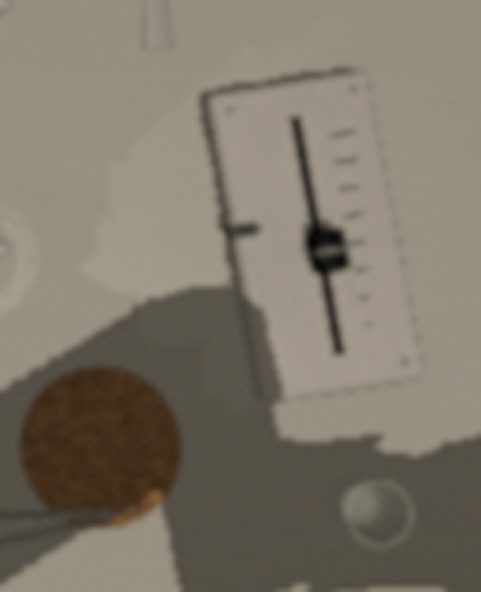

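Run:
```python
from h import *
save("side","s2.png",(190,200,390,345),4)
save("top","t3.png",(260,280,440,370),4.4)
```

```text
(no output)
```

View pics/s2.png

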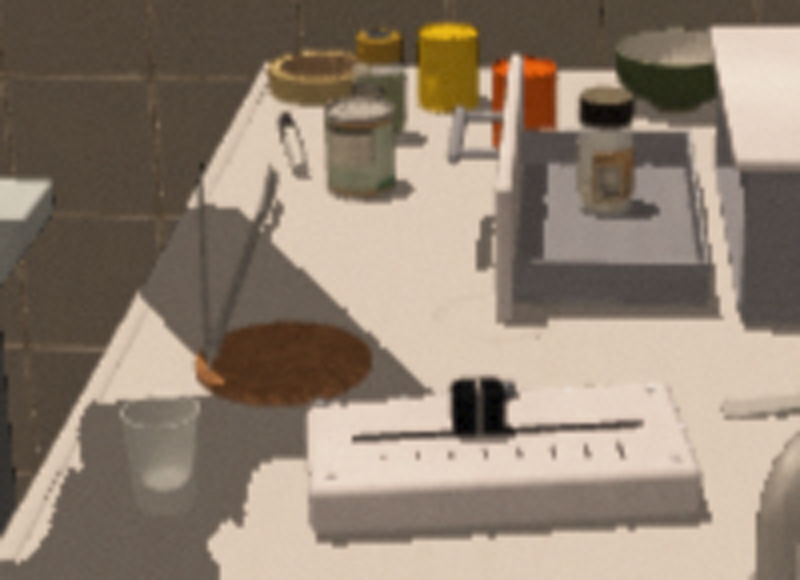

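View pics/t3.png

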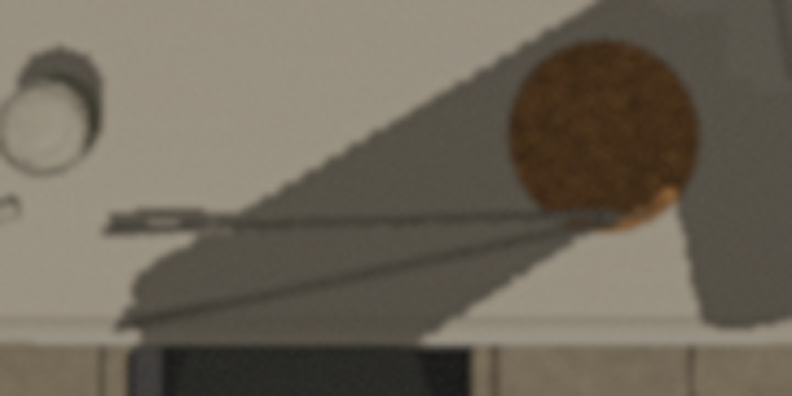

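Run:
```python
from h import *
p,K,R,t=cam("top")
c=[ray(K,R,t,u/3.7+370,v/3.7+190,.036)[:2] for u,v in [(205,95),(365,70),(418,377),(268,402)]]
for i in range(4): print(c[i].round(3),np.linalg.norm(c[i]-c[(i+1)%4]).round(3))
a=(c[0]+c[1]-c[2]-c[3]);a/=np.linalg.norm(a);print("axis",a,np.degrees(np.arctan2(a[1],a[0])),"mid",sum(c)/4)
for n,u,v,z in [("trackfar",296,118,.036),("tracknear",339,352,.036),("markertip",257,229,.039),("fader",327,250,.069)]:
    print(n,ray(K,R,t,u/3.7+370,v/3.7+190,z)[:2].round(3), ((ray(K,R,t,u/3.7+370,v/3.7+190,z)[:2]-sum(c)/4)@np.array([a,[-a[1],a[0]]]).T).round(3))
p,K2,R2,t2=cam("side")
# line of fader: side pixel of top line
u,v=190+480/4,200+380/4
P=cv2.triangulatePoints(K@np.c_[R,t],K2@np.c_[R2,t2],np.array([[370+327/3.7],[190+250/3.7]]),np.array([[u],[v]]));print((P[:3]/P[3]).ravel())
# tin and jar top from side
for n,u,v,z in [("tin",190+360/4,200+100/4,.072),("jar",190+378/4,200+33/4,.096),("done",190+607/4,200+97/4,.11)]: print(n,ray(K2,R2,t2,u,v,z).round(3))
```

```text
[ 0.658 -0.267] 0.119
[ 0.676 -0.385] 0.226
[ 0.452 -0.418] 0.11
[ 0.434 -0.309] 0.227
axis [0.98629817 0.16497249] 9.495636376394977 mid [ 0.55510127 -0.34460529]
trackfar [ 0.641 -0.333] [ 0.086 -0.003]
tracknear [ 0.47  -0.361] [-0.086 -0.002]
markertip [ 0.559 -0.303] [0.011 0.041]
fader [ 0.543 -0.344] [-0.012  0.002]
[ 0.54605874 -0.34424025  0.06819281]
tin [0.412 0.163 0.072]
jar [0.415 0.275 0.096]
done [0.617 0.069 0.11 ]
```

>>> send_rows:
  moves: [0,0,-3,3,2.4,0,0.05,0,0,-3,3,2.4,0,0.05,0,0,-3,3,2.4,0,0.05,0,0,-3,3,2.4,0,0.05,0,0,0,3,2.4,0,0.05,0,0,0,3,2.4,0,0.05,0,0,0,3,2.4,0,0.05,0,0,0,3,2.4,0,0.05,0,0,0,3,2.2,0,0.05,0,0,0,3,2.2,0,0.05,0,0,0,0.5,0,-2,0.05,0,0,0,0,0,-2,0.05,0,0,0,0,0,0,0.05]

```text
time_s: 1.85
position: [0.532, -0.3439, 0.1797]
tcp_rot: [[0.986, 0.165, -0.005], [0.165, -0.986, 0.004], [-0.004, -0.005, -1.0]]
force: [-0.2, 0.0, 0.4]
opening: 0.527
```

Run:
```python
from h import *
K,R,t=save("wrist","w1.png"); s=read_state(); print(s["position"],s["tcp_rot"].round(3) if hasattr(s["tcp_rot"],'round') else s["tcp_rot"],s["opening"]);print(proj(K,R,t,[.545,-.344,.069]))
```

```text
[ 0.53253323 -0.344874    0.18125643] [[ 0.986  0.164 -0.003]
 [ 0.164 -0.986  0.002]
 [-0.002 -0.003 -1.   ]] 0.526386051504954
[320.42477867 211.56106481]
```

View pics/w1.png

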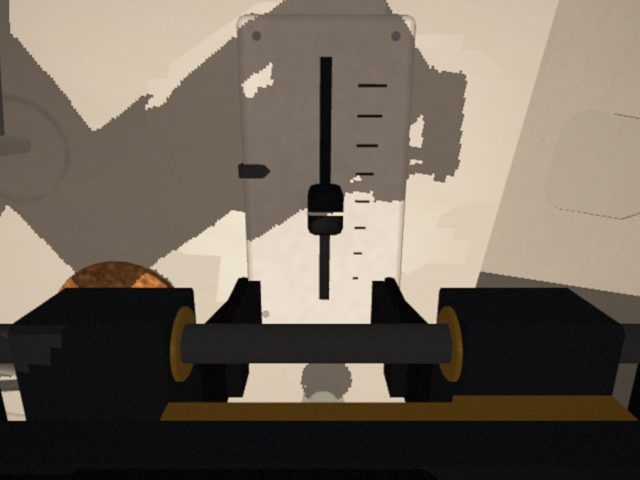

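```bash
cat >> h.py <<'E'
A=np.array([.9863,.165]);
E
python3 - <<'E'
from h import *
p,K,R,t=cam("wrist")
f=ray(K,R,t,325,213,.069)[:2]; m=ray(K,R,t,262,171,.039)[:2]
f1=ray(K,R,t,326,60,.036)[:2]; f2=ray(K,R,t,324,297,.036)[:2]; d=f1-f2
L=[ray(K,R,t,u,v,.036)[:2] for u,v in[(240,30),(247,285),(412,30),(402,285)]]
for a,b in((0,1),(2,3)):
    q=L[a]-L[b]; print(np.degrees(np.arctan2(q[1],q[0])))
print(f,m,np.degrees(np.arctan2(d[1],d[0])),np.linalg.norm(d),(f1+f2)/2); print((m-f)@A, (m-f)@[-A[1],A[0]])
E
```

```text
8.356090800096403
10.515691570028581
[ 0.54499044 -0.34846747] [ 0.56128571 -0.30044563] 9.285708234161696 0.17309642907769937 [ 0.55647223 -0.34699482]
0.0239956330703235 0.0446752180073241
```

>>> send_rows:
  moves: [0,0,0,1.2,-0.2,-2,0.05,0,0,0,0,0,-3,0.05,0,0,0,0,0,-3,0.05,0,0,0,0,0,-3,0.05,0,0,0,0,0,-2.5,0.05,0,0,0,0,0,0,0.05,0,0,0,0,0,0,-1,0,0,0,0,0,0,-1,0,0,0,0,0,0,-1,0,0,0,0,0,0,-1,0,0,0,0,0,0,-1]

```text
time_s: 3.05
position: [0.5458, -0.3473, 0.0494]
tcp_rot: [[0.987, 0.163, 0.001], [0.163, -0.987, 0.0], [0.001, 0.0, -1.0]]
force: [-0.5, 3.2, 6.6]
opening: 0.273
```

>>> send_rows:
  moves: [0,0,0,-1,-0.16,0,-1,0,0,0,-1,-0.17,0,-1,0,0,0,-1,-0.16,0,-1,0,0,0,-1,-0.17,0,-1,0,0,0,-0.5,-0.08,0,-1,0,0,0,-0.5,-0.08,0,-1,0,0,0,0,0,0,-1]

```text
time_s: 3.75
position: [0.495, -0.3556, 0.0493]
tcp_rot: [[0.987, 0.163, 0.0], [0.163, -0.987, 0.0], [0.0, -0.0, -1.0]]
force: [-0.7, 3.2, 8.7]
opening: 0.275
```

>>> send_rows:
  moves: [0,0,0,-0.5,-0.08,0,-1,0,0,0,-0.3,-0.05,0,-1,0,0,0,-0.2,-0.03,0,-1,0,0,0,0,0,0,-1]

```text
time_s: 4.15
position: [0.4884, -0.3568, 0.0494]
tcp_rot: [[0.987, 0.162, 0.007], [0.162, -0.987, -0.0], [0.007, 0.001, -1.0]]
force: [7.6, 5.3, 4.6]
opening: 0.273
```

>>> send_rows:
  moves: [0,0,0,0,0,0,0,0,0,0,0,0,0,0.05,0,0,0,0,0,0,0.05,0,0,0,0,0,3,0.05,0,0,0,0,0,4,0.05,0,0,0,0,0,4,0.05,0,0,0,0,0,4,0.05,0,0,0,0,0,0,0.05]

```text
time_s: 4.95
position: [0.4878, -0.3609, 0.2037]
tcp_rot: [[0.987, 0.163, 0.009], [0.163, -0.987, -0.01], [0.007, 0.011, -1.0]]
force: [0.5, -0.0, 0.1]
opening: 0.528
```

Run:
```python
from h import *
save("wrist","w2.png"); print(read_state()["position"])
save("top","t4.png",(145,180,385,365),3.2)
```

```text
[ 0.48643592 -0.35950655  0.20083791]
```

View pics/w2.png

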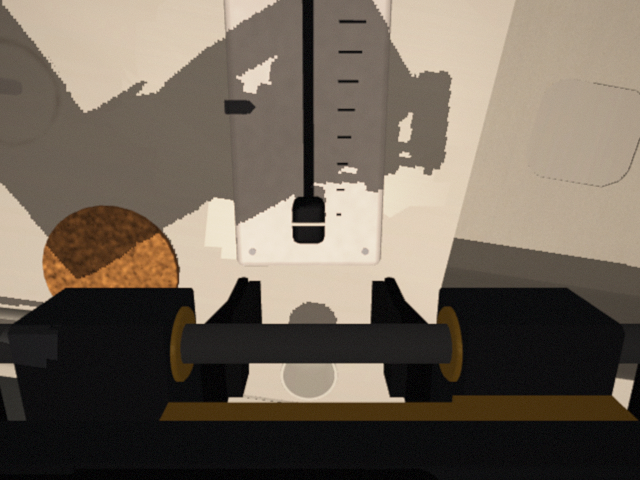

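View pics/t4.png

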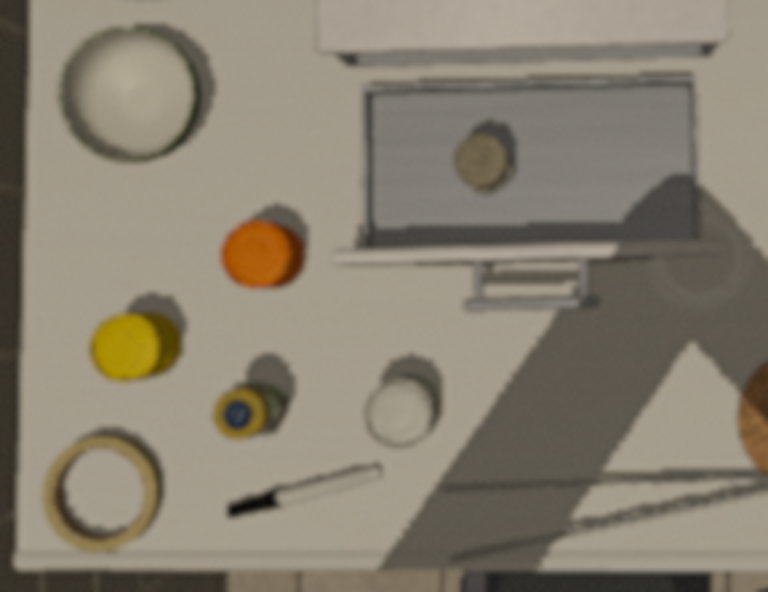

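>>> send_rows:
  moves: [0,0,-3,0.5,3,2,1,0,0,-3,0.5,3,2,1,0,0,-3,0.5,3,0,1,0,0,0,0.5,3,0,1,0,0,0,0.5,3,0,1,0,0,0,0.5,3,0,1,0,0,0,0.5,3,0,1,0,0,0,0.5,3,0,1,0,0,0,0.5,3,0,1,0,0,0,0.5,3,0,1,0,0,0,1,3,0,1,0,0,0,1,3,0,1,0,0,0,1,3,0,1,0,0,0,1,3,0,1,0,0,0,0,0,0,1,0,0,0,0,0,0,1]

```text
time_s: 6.65
position: [0.574, 0.0627, 0.2355]
tcp_rot: [[1.0, 0.009, -0.004], [0.009, -1.0, -0.0], [-0.004, 0.0, -1.0]]
force: [-0.2, -0.4, 1.3]
opening: 1.0
```

Run:
```python
from h import *
K,R,t=save("wrist","w3.png"); s=read_state(); print(s["position"],s["tcp_rot"]);print(proj(K,R,t,[.616,.072,.11]))
```

```text
[0.57405861 0.0619909  0.2358589 ] [[ 9.99964433e-01  7.54200382e-03 -3.77495795e-03]
 [ 7.54059498e-03 -9.99971494e-01 -3.87300606e-04]
 [-3.77777137e-03  3.58821402e-04 -9.99992800e-01]]
[302.52741919 164.11137951]
```

View pics/w3.png

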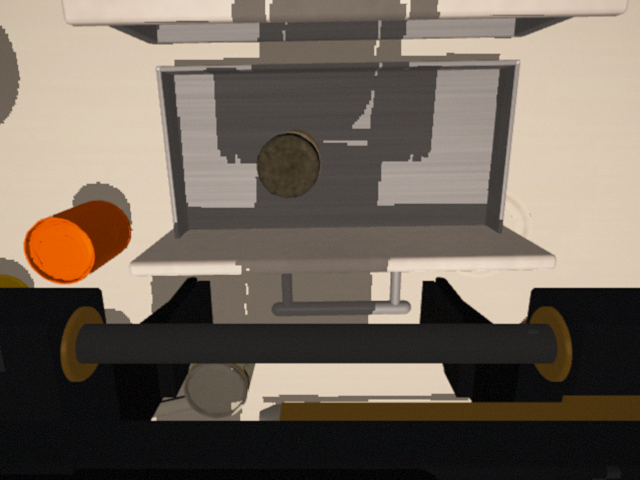

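Run:
```python
from h import *
p,K,R,t=cam("wrist")
for n,u,v,z in [("jar",288,164,.11),("fpL",133,270,.105),("fpR",553,266,.105),("fpLb",160,232,.105),("bwL",158,70,.044),("bwR",519,64,.044),("hL",273,309,.088),("hR",410,308,.088),("cabL",66,22,.13),("cabR",625,12,.13),("tin",217,388,.072)]: print(n,ray(K,R,t,u,v,z).round(4))
```

```text
jar [0.6161 0.081  0.11  ]
fpL [0.5374 0.1961 0.105 ]
fpR [ 0.5429 -0.112   0.105 ]
fpLb [0.5665 0.1736 0.105 ]
bwL [0.6808 0.186  0.044 ]
bwR [ 0.6873 -0.0951  0.044 ]
hL [0.4986 0.0957 0.088 ]
hR [ 0.5004 -0.0137  0.088 ]
cabL [0.6983 0.2064 0.13  ]
cabR [ 0.7058 -0.1135  0.13  ]
tin [0.4136 0.1488 0.072 ]
```

>>> send_rows:
  moves: [0,0,0,2.1,0.8,0,1,0,0,0,2.1,0.8,0,1,0,0,0,0,0,-3,1,0,0,0,0,0,-3,1,0,0,0,0,0,-3,1,0,0,0,0,0,-3,1,0,0,0,0,0,-3,1,0,0,0,0,0,-2,1,0,0,0,0,0,0,1,0,0,0,0,0,0,-1,0,0,0,0,0,0,-1,0,0,0,0,0,0,-1,0,0,0,0,0,0,-1,0,0,0,0,0,0,-1]

```text
time_s: 8.15
position: [0.6177, 0.0784, 0.0684]
tcp_rot: [[1.0, 0.007, 0.002], [0.007, -1.0, -0.0], [0.002, 0.0, -1.0]]
force: [-0.2, -0.9, -0.2]
opening: 0.626
```

>>> send_rows:
  moves: [0,0,0,0,0,0,-1,0,0,0,0,0,0,-1,0,0,0,0,0,0,-1,0,0,0,0,0,0,-1]

```text
time_s: 8.55
position: [0.6174, 0.0786, 0.0678]
tcp_rot: [[1.0, 0.007, 0.0], [0.007, -1.0, 0.0], [0.001, -0.0, -1.0]]
force: [-0.4, 1.7, 3.5]
opening: 0.488
```

>>> send_rows:
  moves: [0,0,0,0,0,2,-1,0,0,0,0,0,3,-1,0,0,0,0,0,3,-1,0,0,0,0,0,3,-1,0,0,0,0,0,3,-1,0,0,0,-1,-1,0,-1,0,0,0,-1.7,-2.1,0,-1,0,0,0,-1.7,-2.2,0,-1,0,0,0,-1.7,-2.2,0,-1,0,0,0,-1.7,-2.2,0,-1,0,0,0,-1.7,-2.2,0,-1,0,0,0,-1.7,-2.2,0,-1,0,0,0,-1.7,-2.2,0,-1,0,0,0,-1.7,-2.2,0,-1,0,0,0,-1.7,-2.2,0,-1,0,0,0,-1.7,-2.2,0,-1,0,0,0,-1.7,-2.2,0,-1,0,0,0,-1.7,-2,0,-1,0,0,0,0,0,0,-1]

```text
time_s: 10.45
position: [0.4002, -0.1938, 0.2062]
tcp_rot: [[1.0, 0.004, -0.004], [0.004, -1.0, 0.001], [-0.004, -0.001, -1.0]]
force: [0.4, 0.8, -0.7]
opening: 0.484
```

Run:
```python
from h import *
save("wrist","w4.png");save("side","s4.png",(190,180,390,330),4);p,K,R,t=cam("top");cv2.imwrite("pics/t5.png",cv2.resize(p[270:370,340:470],None,fx=5,fy=5)[:,:,::-1]); print(read_state()["position"],read_state()["opening"])
```

```text
[ 0.40247518 -0.19201946  0.20675353] 0.4927064475827372
```

View pics/w4.png

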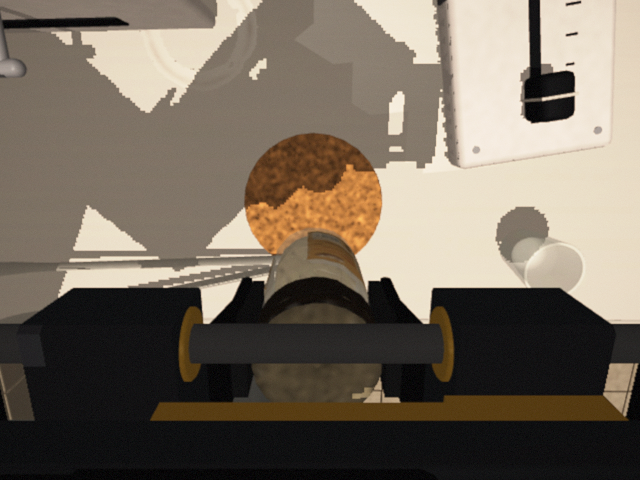

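View pics/s4.png

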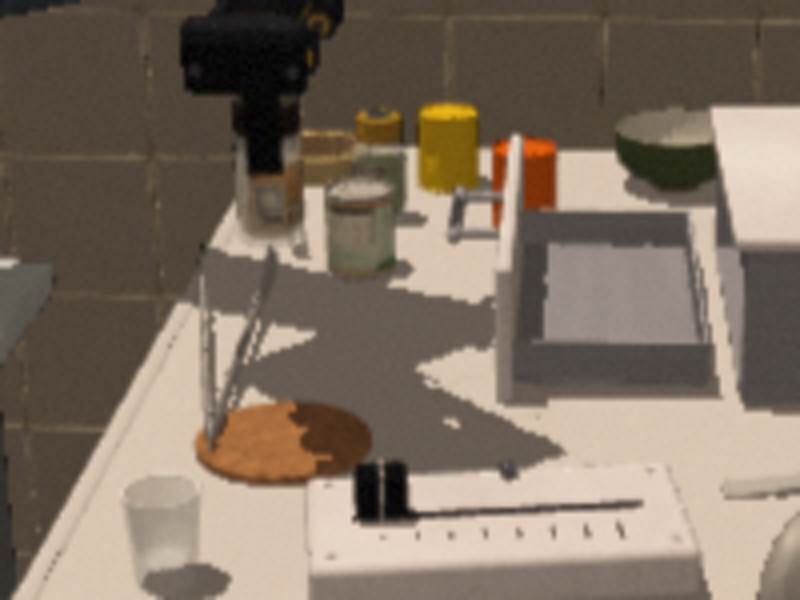

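Run:
```python
from h import *
p,K,R,t=cam("wrist")
for u,v in [(245,200),(382,200),(313,133),(313,201),(272,262)]: print(ray(K,R,t,u,v,.008).round(4))
```

```text
[ 0.4058 -0.1303  0.008 ]
[ 0.4066 -0.2487  0.008 ]
[ 0.4625 -0.1888  0.008 ]
[ 0.4054 -0.1891  0.008 ]
[ 0.3493 -0.1524  0.008 ]
```

>>> send_rows:
  moves: [0,0,0,0.2,0.2,-3,-1,0,0,0,0,0,-3,-1,0,0,0,0,0,-3,-1,0,0,0,0,0,-2.5,-1,0,0,0,0,0,-1.5,-1,0,0,0,0,0,-0.8,-1,0,0,0,0,0,-0.4,-1,0,0,0,0,0,0,-1]

```text
time_s: 11.45
position: [0.4056, -0.1904, 0.0655]
tcp_rot: [[1.0, 0.008, -0.0], [0.008, -1.0, 0.0], [-0.0, -0.0, -1.0]]
force: [-0.2, 0.2, -1.0]
opening: 0.486
```

>>> send_rows:
  moves: [0,0,0,0,0,-0.2,-1,0,0,0,0,0,-0.2,-1,0,0,0,0,0,0,-1]

```text
time_s: 11.75
position: [0.4055, -0.1909, 0.0619]
tcp_rot: [[1.0, 0.007, 0.001], [0.007, -1.0, -0.001], [0.001, 0.001, -1.0]]
force: [-0.8, 0.4, -1.7]
opening: 0.488
```

>>> send_rows:
  moves: [0,0,0,0,0,-0.1,-1,0,0,0,0,0,-0.1,-1,0,0,0,0,0,0,-1]

```text
time_s: 12.05
position: [0.4055, -0.1904, 0.0613]
tcp_rot: [[1.0, 0.007, 0.001], [0.007, -1.0, -0.001], [0.001, 0.001, -1.0]]
force: [-0.1, 2.4, 15.8]
opening: 0.485
```

Contact. Release and rise.

>>> send_rows:
  moves: [0,0,0,0,0,0.1,0,0,0,0,0,0,0,0.2,0,0,0,0,0,0,0.5,0,0,0,0,0,0,0.6,0,0,0,0,0,2,0.6,0,0,0,0,0,3,0.6,0,0,0,0,0,3,0.6,0,0,0,0,0,3,0.6,0,0,0,0,0,3,0.6,0,0,0,0,0,3,0.6,0,0,0,0,0,0,0.6]

```text
time_s: 13.15
position: [0.4074, -0.1923, 0.2339]
tcp_rot: [[1.0, 0.007, 0.007], [0.007, -1.0, -0.006], [0.007, 0.006, -1.0]]
force: [-1.3, -1.0, -0.9]
opening: 0.802
```

Run:
```python
from h import *
save("side","s5.png",(190,180,390,330),4);save("top","t6.png",(145,180,425,365),2.8);print(read_state()["position"])
```

```text
[ 0.40520089 -0.19063966  0.23071947]
```

View pics/s5.png

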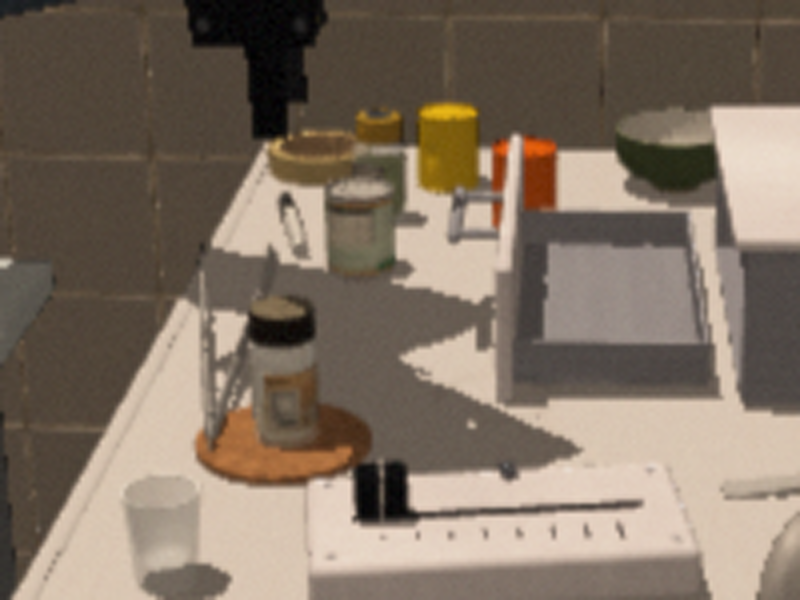

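View pics/t6.png

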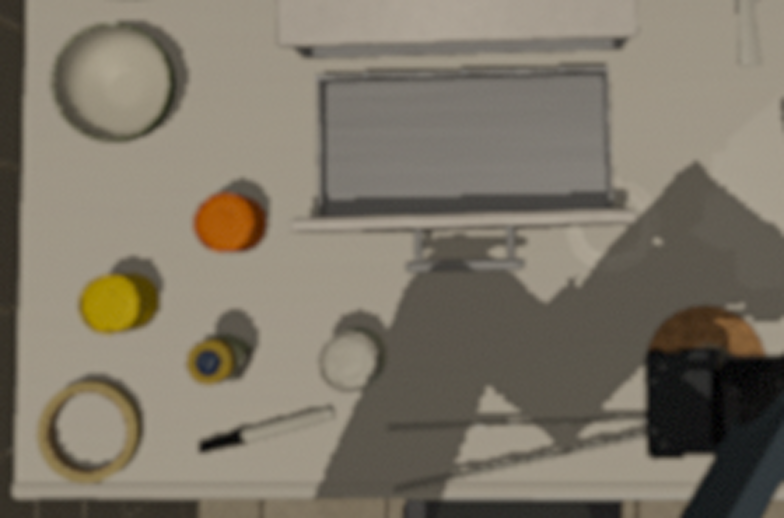

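>>> send_rows:
  moves: [0,0,0,0,2,0,0.8,0,0,0,0,2.8,0,0.8,0,0,0,0,2.8,0,0.8,0,0,0,0,2.8,0,0.8,0,0,0,0,2.8,0,0.8,0,0,0,0,2.8,0,0.8,0,0,0,0,2.8,0,0.8,0,0,0,0,2.8,0,0.8,0,0,0,0,2.8,0,0.8,0,0,0,0,2.8,0,0.8,0,0,0,0,2.8,0,0.8,0,0,0,0,2.8,0,0.8,0,0,0,-2,1.5,0,1,0,0,0,0,0,0,1,0,0,0,0,0,0,1]

```text
time_s: 14.75
position: [0.3844, 0.1523, 0.2294]
tcp_rot: [[1.0, 0.009, -0.003], [0.009, -1.0, -0.001], [-0.003, 0.001, -1.0]]
force: [0.8, 0.4, -0.4]
opening: 0.993
```

Run:
```python
from h import *
save("wrist","w5.png");print(read_state()["position"],read_state()["tcp_rot"])
```

```text
[0.38519995 0.15201913 0.22972103] [[ 9.99971745e-01  7.39771788e-03 -1.33507963e-03]
 [ 7.39700391e-03 -9.99972497e-01 -5.38922701e-04]
 [-1.33902971e-03  5.29031885e-04 -9.99998964e-01]]
```

View pics/w5.png

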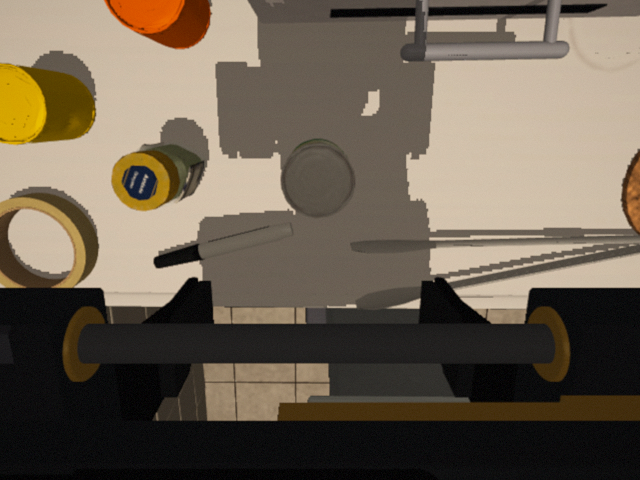

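Run:
```python
from h import *
p,K,R,t=cam("wrist")
for n,u,v,z in [("tin",318,179,.072),("tl",281,179,.072),("tr",355,179,.072),("jar",144,180,.096),("jl",112,180,.096),("jr",175,180,.096),("pen",292,230,.01),("or",145,-5,.072),("spoon",352,245,0)]: print(n,ray(K,R,t,u,v,z).round(4))
```

```text
tin [0.413  0.1506 0.072 ]
tl [0.4128 0.1786 0.072 ]
tr [0.4132 0.1227 0.072 ]
jar [0.4149 0.2724 0.096 ]
jl [0.4147 0.2948 0.096 ]
jr [0.415  0.2507 0.096 ]
pen [0.3564 0.1741 0.01  ]
or [0.5366 0.2685 0.072 ]
spoon [0.3392 0.1168 0.    ]
```

>>> send_rows:
  moves: [0,0,0,1.5,-0.1,-2,1,0,0,0,1.4,-0.1,-3,1,0,0,0,0,0,-3,1,0,0,0,0,0,-3,1,0,0,0,0,0,-3,1,0,0,0,0,0,-3,1,0,0,0,0,0,-2.2,1,0,0,0,0,0,0,1,0,0,0,0,0,0,-1,0,0,0,0,0,0,-1,0,0,0,0,0,0,-1,0,0,0,0,0,0,-1,0,0,0,0,0,0,-1,0,0,0,0,0,0,-1,0,0,0,0,0,0,-1,0,0,0,0,0,0,-1]

```text
time_s: 16.45
position: [0.4148, 0.1505, 0.0393]
tcp_rot: [[1.0, 0.007, 0.002], [0.007, -1.0, 0.0], [0.002, -0.0, -1.0]]
force: [0.3, -0.7, 7.2]
opening: 0.647
```

>>> send_rows:
  moves: [0,0,0,0,0,2,-1,0,0,0,0,0,3,-1,0,0,0,0,0,3,-1,0,0,0,0,0,3,-1,0,0,0,0,0,3,-1,0,0,0,0,0,2,-1,0,0,0,1,-0.5,0,-1,0,0,0,2,-0.5,0,-1,0,0,0,2.5,-0.5,0,-1,0,0,0,2.5,-0.5,0,-1,0,0,0,2.5,-0.5,0,-1,0,0,0,2.5,-0.5,0,-1,0,0,0,2.5,-0.5,0,-1,0,0,0,2.5,-0.5,0,-1,0,0,0,1.7,-1,0,-1,0,0,0,0,0,0,-1,0,0,0,0,0,0,-1]

```text
time_s: 18.15
position: [0.6102, 0.1, 0.1963]
tcp_rot: [[1.0, 0.006, -0.004], [0.006, -1.0, 0.0], [-0.004, -0.0, -1.0]]
force: [-0.1, 0.2, -2.4]
opening: 0.653
```

Run:
```python
from h import *
save("side","s6.png",(270,150,440,290),4.5);K,R,t=save("wrist","w6.png");s=read_state();print(s["position"],s["opening"],s["force"])
print(proj(K,R,t,[.612,.1,.014]))
```

```text
[0.60960183 0.10059029 0.19716756] 0.6475457159172394 [-0.32914443  0.057924   -2.64963031]
[316.49729076 204.78375502]
```

View pics/s6.png

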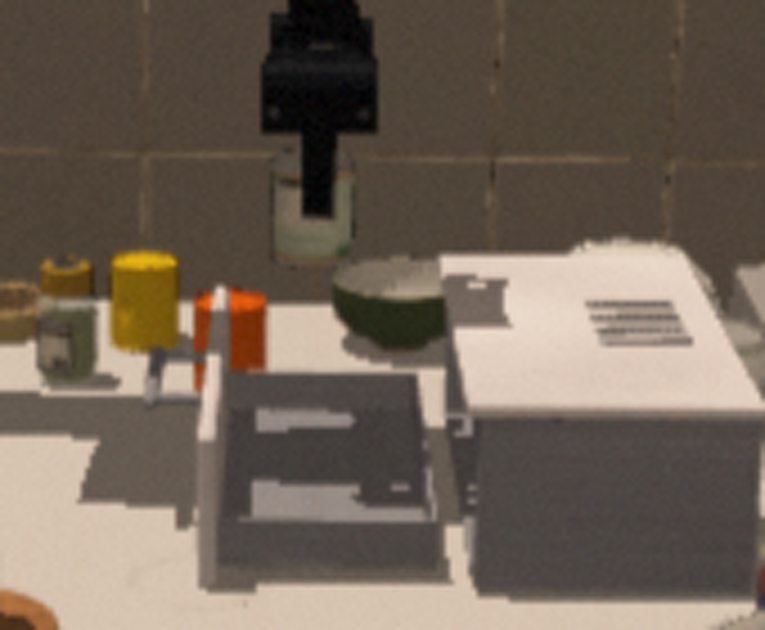

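View pics/w6.png

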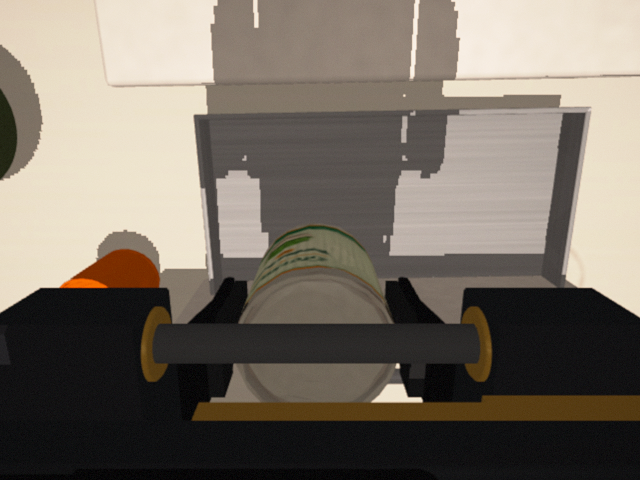

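>>> send_rows:
  moves: [0,0,0,0.2,0,-2,-1,0,0,0,0,0,-3,-1,0,0,0,0,0,-3,-1,0,0,0,0,0,-3,-1,0,0,0,0,0,-2,-1,0,0,0,0,0,-0.8,-1,0,0,0,0,0,-0.2,-1,0,0,0,0,0,0,-1]

```text
time_s: 19.05
position: [0.6136, 0.1006, 0.0592]
tcp_rot: [[1.0, 0.008, 0.001], [0.008, -1.0, 0.0], [0.001, -0.0, -1.0]]
force: [1.7, 0.8, -1.9]
opening: 0.654
```

>>> send_rows:
  moves: [0,0,0,0,0,-0.1,-1,0,0,0,0,0,-0.1,-1,0,0,0,0,0,0,-1]

```text
time_s: 19.35
position: [0.6136, 0.1004, 0.0573]
tcp_rot: [[1.0, 0.007, 0.001], [0.007, -1.0, -0.0], [0.001, 0.0, -1.0]]
force: [0.3, 1.4, -1.6]
opening: 0.649
```

>>> send_rows:
  moves: [0,0,0,0,0,-0.2,-1,0,0,0,0,0,-0.1,-1,0,0,0,0,0,0,-1]

```text
time_s: 19.65
position: [0.6132, 0.1004, 0.0535]
tcp_rot: [[1.0, 0.007, -0.0], [0.007, -1.0, 0.0], [-0.0, -0.0, -1.0]]
force: [-0.5, 0.0, -1.8]
opening: 0.652
```

>>> send_rows:
  moves: [0,0,0,0,0,-0.1,-1,0,0,0,0,0,-0.1,-1,0,0,0,0,0,0,-1]

```text
time_s: 19.95
position: [0.6146, 0.1004, 0.0534]
tcp_rot: [[1.0, 0.007, 0.003], [0.007, -1.0, 0.0], [0.003, 0.0, -1.0]]
force: [-1.1, -0.6, 6.3]
opening: 0.649
```

>>> send_rows:
  moves: [0,0,0,0,0,0.1,0.4,0,0,0,0,0,0,0.6,0,0,0,0,0,0,0.8,0,0,0,0,0,0,0.9,0,0,0,0,0,2,0.9,0,0,0,0,0,3,0.9,0,0,0,0,0,3,0.9,0,0,0,0,0,3,0.9,0,0,0,0,0,3,0.9,0,0,0,0,0,3,0.9,0,0,0,-2,1.3,0,0.6,0,0,0,-3,2,0,0.6,0,0,0,-3,2.2,0,0.6,0,0,0,-3,2.2,0,0.6,0,0,0,-3,2.2,0,0.6,0,0,0,-3,2.2,0,0.6,0,0,0,-3,2.5,0,0.6,0,0,0,-1.5,2.5,0,0.6,0,0,0,0,0,0,0.6,0,0,0,0,0,0,0.6]

```text
time_s: 21.95
position: [0.3982, 0.2717, 0.2226]
tcp_rot: [[1.0, 0.009, 0.001], [0.009, -1.0, -0.0], [0.001, 0.0, -1.0]]
force: [1.1, 0.3, 0.0]
opening: 0.796
```

Run:
```python
from h import *
save("side","s7.png",(230,150,440,290),3.8);K,R,t=save("wrist","w7.png");s=read_state();print(s["position"],s["opening"],s["force"])
save("top","t7.png",(145,180,425,365),2.8)
```

```text
[0.399084   0.2708894  0.22253224] 0.7990459437524216 [ 0.02738931 -0.61581192 -0.7646313 ]
```

View pics/w7.png

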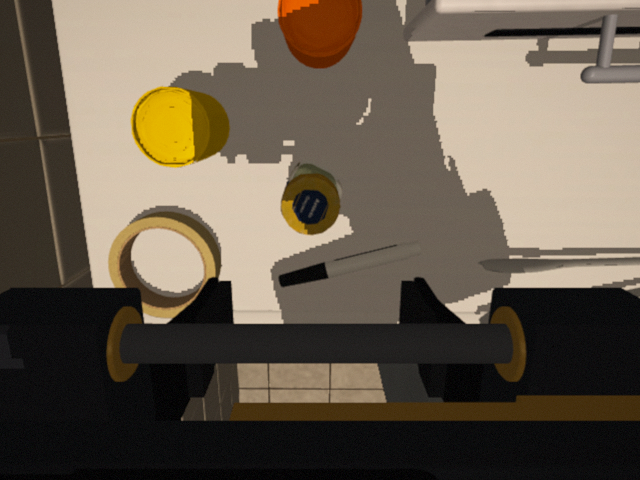

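View pics/t7.png

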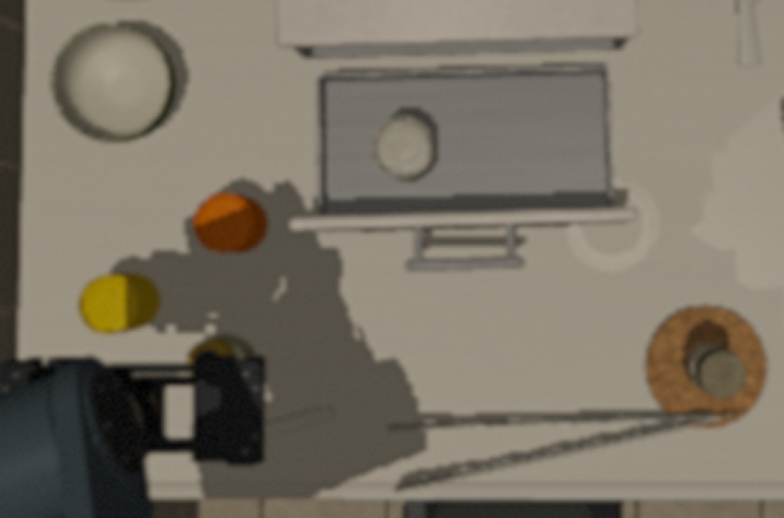

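View pics/s7.png

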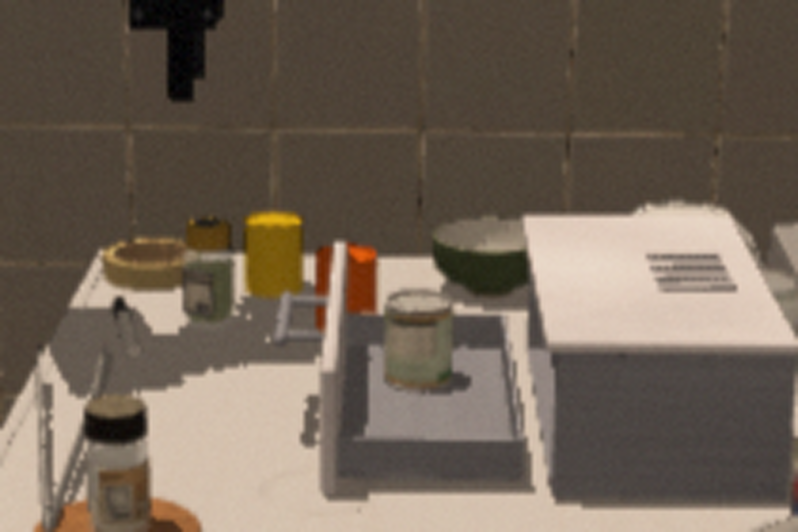

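Run:
```python
from h import *
p,K,R,t=cam("wrist")
for n,u,v,z in [("jar",310,204,.096),("y",175,127,.072)]: print(n,ray(K,R,t,u,v,z).round(4))
```

```text
jar [0.4143 0.2749 0.096 ]
y [0.4649 0.3718 0.072 ]
```

>>> send_rows:
  moves: [0,0,0,1.6,0.2,-2,0.6,0,0,0,0,0,-3,0.6,0,0,0,0,0,-3,0.6,0,0,0,0,0,-3,0.6,0,0,0,0,0,-3,0.6,0,0,0,0,0,-2.7,0.6,0,0,0,0,0,0,0.6,0,0,0,0,0,0,-1,0,0,0,0,0,0,-1,0,0,0,0,0,0,-1,0,0,0,0,0,0,-1,0,0,0,0,0,0,-1,0,0,0,0,0,0,-1,0,0,0,0,0,0,-1,0,0,0,0,0,0,-1]

```text
time_s: 23.65
position: [0.4152, 0.2739, 0.0567]
tcp_rot: [[1.0, 0.008, 0.003], [0.008, -1.0, 0.001], [0.003, -0.001, -1.0]]
force: [0.8, 0.6, 7.2]
opening: 0.516
```

>>> send_rows:
  moves: [0,0,0,0,0,2,-1,0,0,0,0,0,3,-1,0,0,0,0,0,3,-1,0,0,0,0,0,3,-1,0,0,0,0,0,3,-1,0,0,0,0,0,3,-1,0,0,0,1,-1.3,0,-1,0,0,0,1.8,-2.5,0,-1,0,0,0,1.8,-2.5,0,-1,0,0,0,1.8,-2.5,0,-1,0,0,0,1.8,-2.5,0,-1,0,0,0,1.8,-2.5,0,-1,0,0,0,1.8,-2.5,0,-1,0,0,0,1.8,-2.5,0,-1,0,0,0,1.8,-2.5,0,-1,0,0,0,1.8,-2.5,0,-1,0,0,0,1.8,-2.5,0,-1,0,0,0,0.7,-1.6,0,-1,0,0,0,0,0,0,-1,0,0,0,0,0,0,-1]

```text
time_s: 25.65
position: [0.61, -0.005, 0.2251]
tcp_rot: [[1.0, 0.007, -0.002], [0.007, -1.0, 0.001], [-0.002, -0.001, -1.0]]
force: [-0.4, 0.0, -1.2]
opening: 0.522
```

Run:
```python
from h import *
K,R,t=save("wrist","w8.png");s=read_state();print(s["position"],s["opening"],s["force"])
```

```text
[ 0.60982483 -0.00448265  0.22520009] 0.5244513111877597 [-0.08151915 -0.13174962 -1.20477069]
```

View pics/w8.png

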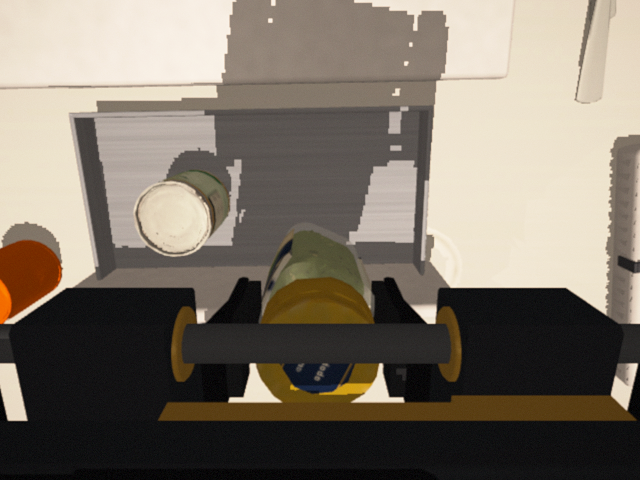

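>>> send_rows:
  moves: [0,0,0,0.2,0,-2,-1,0,0,0,0,0,-3,-1,0,0,0,0,0,-3,-1,0,0,0,0,0,-3,-1,0,0,0,0,0,-2.5,-1,0,0,0,0,0,-1,-1,0,0,0,0,0,-0.5,-1,0,0,0,0,0,0,-1]

```text
time_s: 26.5
position: [0.6133, -0.005, 0.0758]
tcp_rot: [[1.0, 0.008, 0.0], [0.008, -1.0, 0.0], [0.0, -0.0, -1.0]]
force: [-0.2, -0.4, -1.4]
opening: 0.52
```

>>> send_rows:
  moves: [0,0,0,0,0,-0.2,-1,0,0,0,0,0,-0.1,-1,0,0,0,0,0,0,-1]

```text
time_s: 26.8
position: [0.6137, -0.0057, 0.0733]
tcp_rot: [[1.0, 0.007, 0.001], [0.007, -1.0, -0.0], [0.001, 0.0, -1.0]]
force: [0.4, 0.4, -0.2]
opening: 0.52
```

>>> send_rows:
  moves: [0,0,0,0,0,-0.2,-1,0,0,0,0,0,-0.1,-1,0,0,0,0,0,0,-1]

```text
time_s: 27.1
position: [0.6141, -0.0057, 0.0708]
tcp_rot: [[1.0, 0.007, 0.002], [0.007, -1.0, -0.0], [0.002, 0.0, -1.0]]
force: [-0.6, 0.5, 4.8]
opening: 0.521
```

>>> send_rows:
  moves: [0,0,0,0,0,0.1,0.2,0,0,0,0,0,0,0.4,0,0,0,0,0,0,0.5,0,0,0,0,0,0,0.55,0,0,0,0,0,2,0.55,0,0,0,0,0,3,0.55,0,0,0,0,0,3,0.55,0,0,0,0,0,3,0.55,0,0,0,0,0,3,0.55,0,0,0,-2,0.5,2,-1,0,0,0,-2.5,0.7,0,-1,0,0,0,-2.5,0.7,0,-1,0,0,0,-2.5,0.7,0,-1,0,0,0,-2.5,0.7,0,-1,0,0,0,-2.5,0.7,0,-1,0,0,0,-2.5,0.7,0,-1,0,0,0,0,0,0,-1,0,0,0,0,0,0,-1]

```text
time_s: 28.9
position: [0.4436, 0.0414, 0.2308]
tcp_rot: [[1.0, 0.008, 0.001], [0.008, -1.0, -0.0], [0.001, 0.0, -1.0]]
force: [0.2, 0.2, 0.2]
opening: 0.053
```

Run:
```python
from h import *
save("side","s9.png",(230,150,440,290),3.8);K,R,t=save("wrist","w9.png");s=read_state();print(s["position"],s["opening"],s["force"])
save("top","t9.png",(145,180,500,365),2.2)
```

```text
[0.44478995 0.04099595 0.23082992] 0.020485843095977063 [0.17028086 1.26442256 0.24034078]
```

View pics/w9.png

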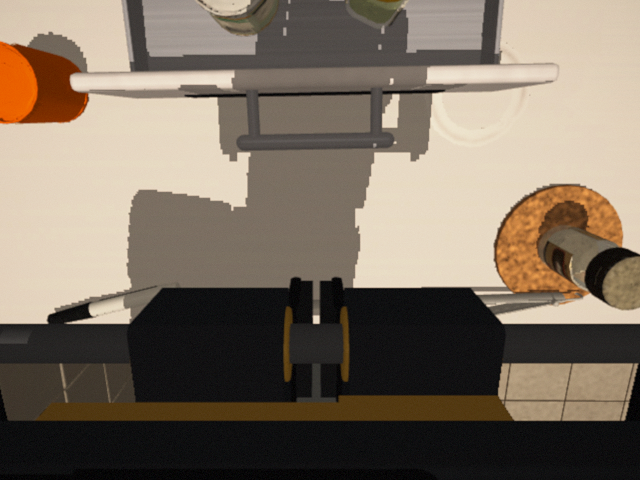

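View pics/t9.png

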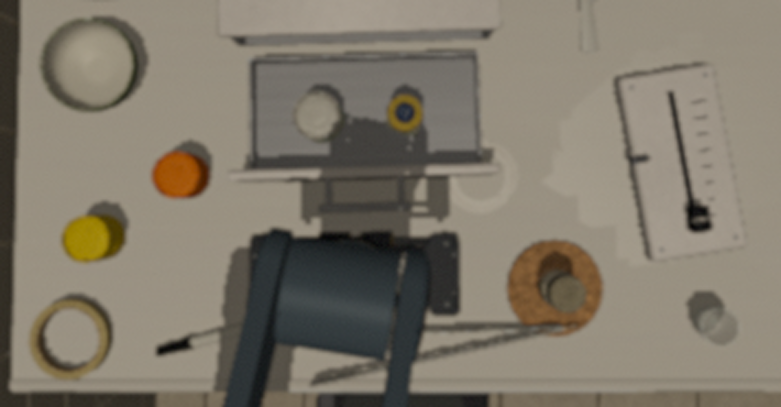

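View pics/s9.png

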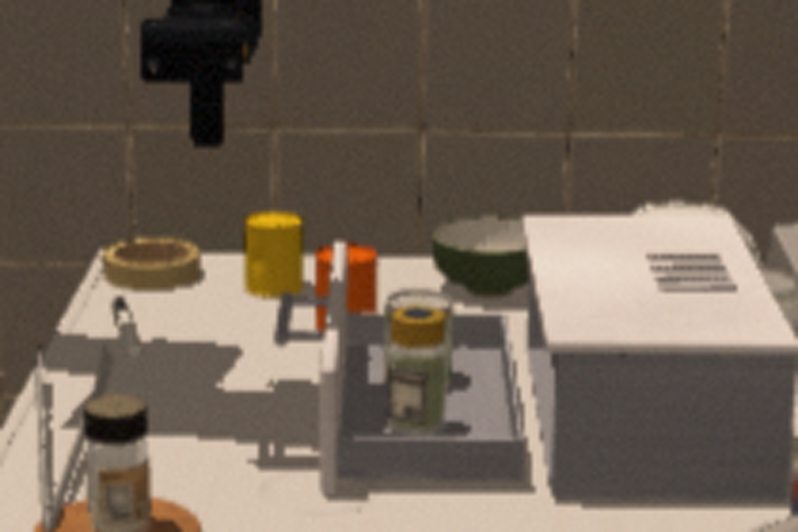

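>>> send_rows:
  moves: [0,0,0,0,0,-3,-1,0,0,0,0,0,-3,-1,0,0,0,0,0,-3,-1,0,0,0,0,0,-3,-1,0,0,0,0,0,-3,-1,0,0,0,0,0,-1,-1,0,0,0,1,0,0,-1,0,0,0,1,0,0,-1,0,0,0,1,0,0,-1,0,0,0,0.5,0,0,-1,0,0,0,0.5,0,0,-1,0,0,0,0.5,0,0,-1,0,0,0,0.5,0,0,-1]

```text
time_s: 30.35
position: [0.4924, 0.0416, 0.0707]
tcp_rot: [[1.0, 0.007, -0.002], [0.007, -1.0, 0.0], [-0.002, -0.0, -1.0]]
force: [-2.0, 0.2, 1.2]
opening: 0.002
```

>>> send_rows:
  moves: [0,0,0,0.6,0.01,0,-1,0,0,0,0.6,0.01,0,-1,0,0,0,0.6,0.01,0,-1,0,0,0,0.6,0.01,0,-1,0,0,0,0.6,0.01,0,-1,0,0,0,0.6,0.01,0,-1,0,0,0,0.6,0.01,0,-1,0,0,0,0.6,0.01,0,-1,0,0,0,0.6,0.01,0,-1,0,0,0,0.6,0.01,0,-1,0,0,0,0.6,0.01,0,-1,0,0,0,0.6,0.01,0,-1,0,0,0,0.6,0.01,0,-1,0,0,0,0.6,0.01,0,-1,0,0,0,0.6,0.01,0,-1,0,0,0,0.6,0.01,0,-1,0,0,0,0.6,0.01,0,-1,0,0,0,0.6,0.01,0,-1,0,0,0,0.6,0.01,0,-1,0,0,0,0,0,0,-1]

```text
time_s: 32.35
position: [0.6095, 0.0428, 0.0709]
tcp_rot: [[1.0, 0.007, 0.004], [0.007, -1.0, -0.001], [0.004, 0.001, -1.0]]
force: [0.1, 0.5, 0.4]
opening: 0.005
```

Run:
```python
from h import *
save("side","s10.png",(230,150,440,290),3.8);K,R,t=save("wrist","w10.png");s=read_state();print(s["position"],s["opening"],s["force"])
```

```text
[0.60843214 0.04287139 0.07086293] 0.004729404410903766 [ 0.08287896 -0.02772602 -0.16498635]
```

View pics/s10.png

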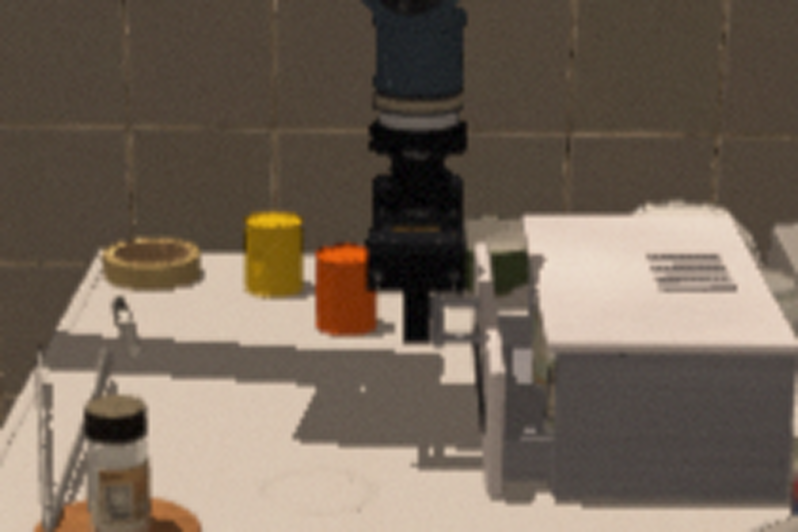

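View pics/w10.png

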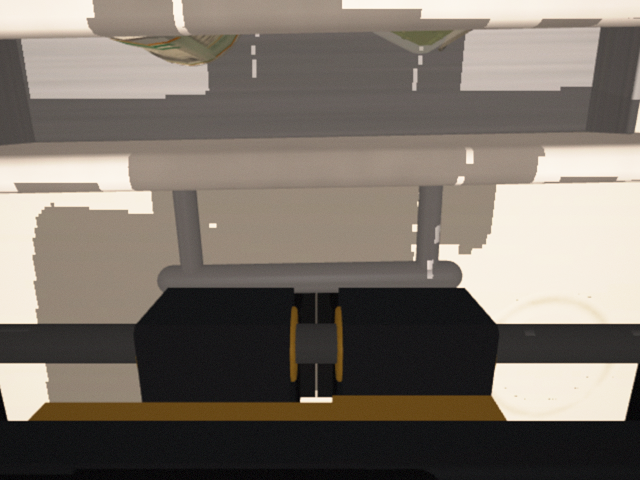

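>>> send_rows:
  moves: [0,0,0,0.6,0.01,0,-1,0,0,0,0.6,0.01,0,-1,0,0,0,0.6,0.01,0,-1,0,0,0,0.4,0.01,0,-1,0,0,0,0.3,0.01,0,-1,0,0,0,0.3,0,0,-1,0,0,0,0.3,0,0,-1,0,0,0,0.2,0,0,-1]

```text
time_s: 33.25
position: [0.6384, 0.0439, 0.0704]
tcp_rot: [[1.0, 0.008, -0.005], [0.008, -1.0, 0.0], [-0.005, -0.0, -1.0]]
force: [-5.8, 0.5, 4.1]
opening: 0.004
```

>>> send_rows:
  moves: [0,0,0,0.2,0,0,-1,0,0,0,0.2,0,0,-1,0,0,0,0.2,0,0,-1,0,0,0,0.2,0,0,-1,0,0,0,0,0,0,-1]

```text
time_s: 33.75
position: [0.6458, 0.0438, 0.0705]
tcp_rot: [[1.0, 0.008, -0.006], [0.008, -1.0, -0.0], [-0.006, -0.0, -1.0]]
force: [-7.6, -0.5, 5.0]
opening: 0.004
```

>>> send_rows:
  moves: [0,0,0,0.2,0,0,-1,0,0,0,0.2,0,0,-1,0,0,0,0.2,0,0,-1,0,0,0,0,0,0,-1]

```text
time_s: 34.15
position: [0.6459, 0.0439, 0.0704]
tcp_rot: [[1.0, 0.009, -0.019], [0.009, -1.0, -0.0], [-0.019, -0.0, -1.0]]
force: [-16.9, -2.0, 12.7]
opening: 0.006
```

>>> send_rows:
  moves: [0,0,0,-1,0,0,-1,0,0,0,-2,0,0,-1,0,0,0,-2,0,0,-1,0,0,0,-2,0,0,-1,0,0,0,0,0,3,-1,0,0,0,0,0,3,-1,0,0,0,0,0,3,-1,0,0,0,0,0,3,-1,0,0,0,0,0,0,-1]

```text
time_s: 35.05
position: [0.5891, 0.0434, 0.1955]
tcp_rot: [[1.0, 0.007, 0.014], [0.007, -1.0, -0.001], [0.014, 0.001, -1.0]]
force: [1.5, -0.3, 0.8]
opening: 0.005
```

Run:
```python
from h import *
save("side","s11.png",(230,150,440,290),3.8);K,R,t=save("wrist","w11.png");s=read_state();print(s["position"])
save("top","t11.png",(145,100,500,365),2.2)
```

```text
[0.5856016  0.04368694 0.19139904]
```

View pics/s11.png

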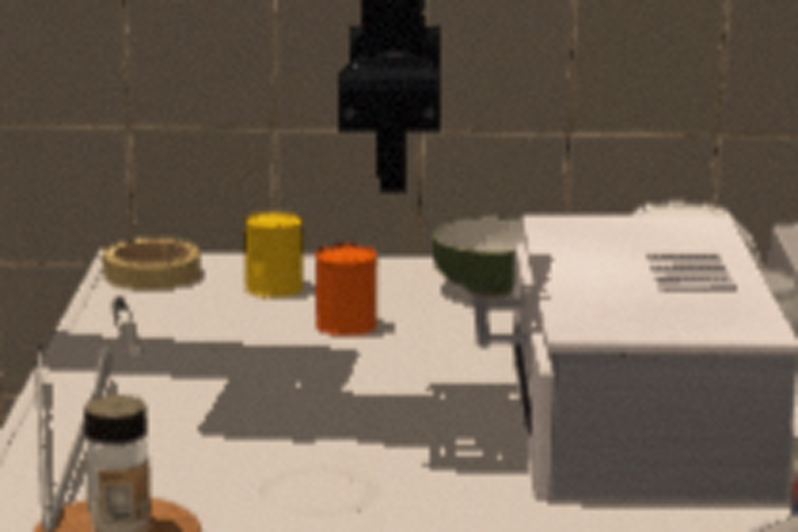

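View pics/w11.png

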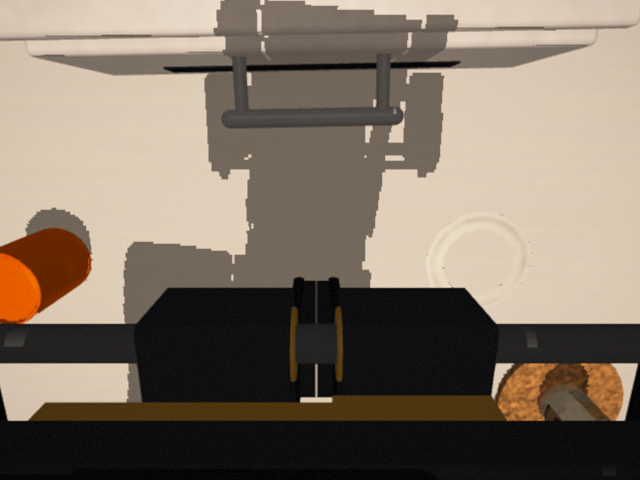

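View pics/t11.png

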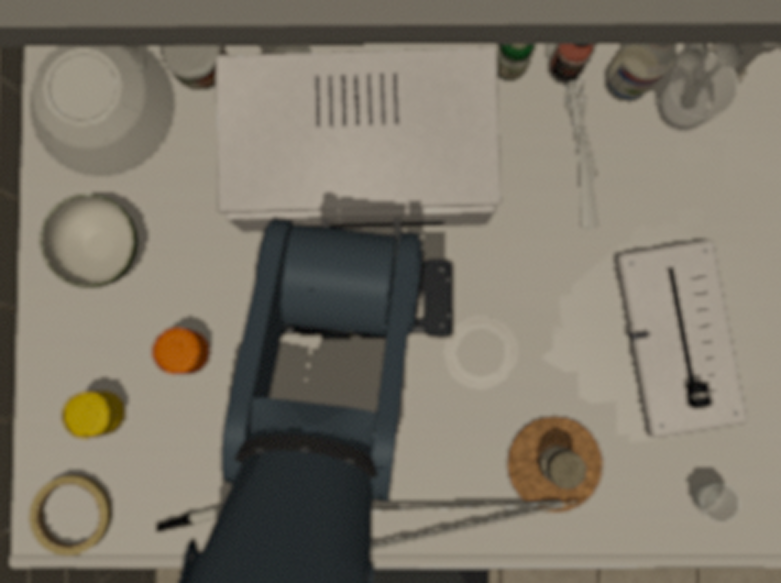

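Run:
```python
from h import *
p,K,R,t=cam("wrist")
for n,u,v,z in [("hL",222,119,.088),("hR",402,116,.088),("cab",320,32,.13),("plate front top",310,52,.105)]: print(n,ray(K,R,t,u,v,z).round(4))
cv2.imwrite("pics/w11c.png",cv2.resize(p[0:140,150:470],None,fx=2.5,fy=2.5,interpolation=2)[:,:,::-1])
save("side","s12.png",(340,200,420,290),7)
```

```text
hL [0.6561 0.1007 0.088 ]
hR [ 0.6586 -0.0074  0.088 ]
cab [0.697  0.0425 0.13  ]
plate front top [0.6915 0.0477 0.105 ]
```

View pics/w11c.png

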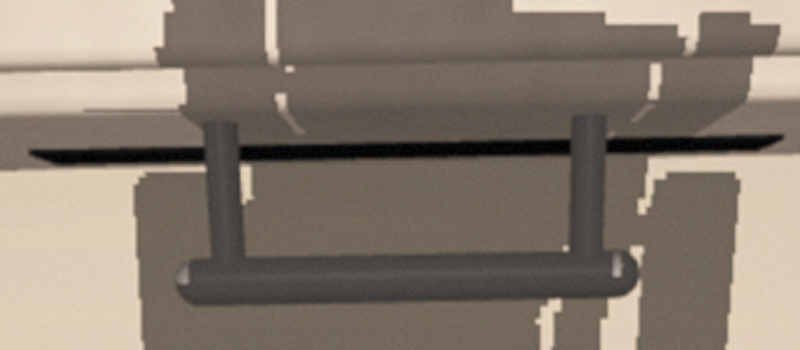

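View pics/s12.png

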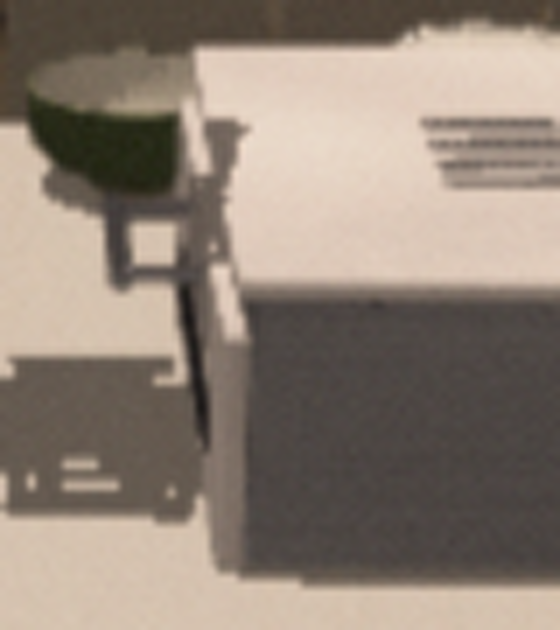

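>>> send_rows:
  moves: [0,0,3,0,-2,2,0.05,0,0,3,0,-3,2,0.05,0,0,3,0,-3,0,0.05,0,0,0,-1,-3,0,0.05,0,0,0,-1,-3,0,0.05,0,0,0,-1,-3,0,0.05,0,0,0,-1,-3,0,0.05,0,0,0,-1,-3,0,0.05,0,0,0,-1,-3,0,0.05,0,0,0,-1,-3,0,0.05,0,0,0,-1,-3,0,0.05,0,0,0,-1,-3,0,0.05,0,0,0,-1,-3,0,0.05,0,0,0,-1,-2,0,0.05,0,0,0,0,0,0,0.05,0,0,0,0,0,0,0.05]

```text
time_s: 36.9
position: [0.4737, -0.3558, 0.2291]
tcp_rot: [[0.987, 0.162, -0.001], [0.162, -0.987, 0.002], [-0.001, -0.003, -1.0]]
force: [0.3, 0.2, -0.5]
opening: 0.527
```

Run:
```python
from h import *
K,R,t=save("wrist","w12.png");s=read_state();print(s["position"],s["tcp_rot"],s["opening"])
```

```text
[ 0.47405029 -0.35521751  0.22940169] [[ 9.86536095e-01  1.63539039e-01 -1.23118527e-03]
 [ 1.63541534e-01 -9.86533741e-01  2.31191146e-03]
 [-8.36518031e-04 -2.48213403e-03 -9.99996570e-01]] 0.5240912485596726
```

View pics/w12.png

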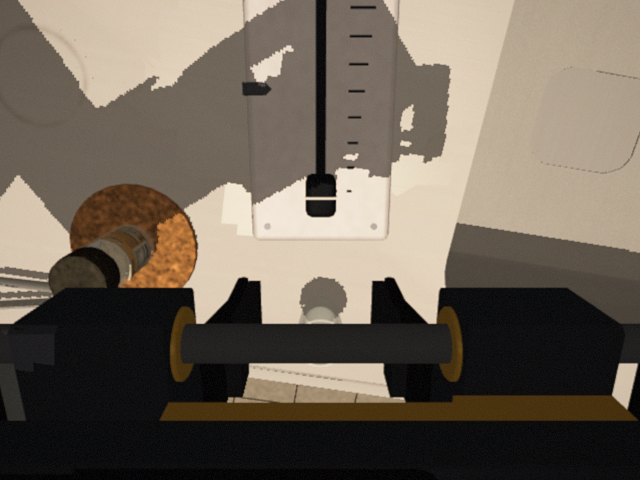

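Run:
```python
from h import *
p,K,R,t=cam("wrist")
f=ray(K,R,t,320.5,198.5,.069)[:2]; m=ray(K,R,t,258,88.5,.039)[:2]
print(f,m)
for a in (9,9.5,10):
    A=np.array([np.cos(np.radians(a)),np.sin(np.radians(a))]); print((m-f)@A,(m-f)@[-A[1],A[0]])
```

```text
[ 0.48682225 -0.35611832] [ 0.55975545 -0.29413957]
0.0817308856602496 0.04980642452077564
0.08216241113018871 0.04909130056971759
0.08258767961441556 0.04837243812605647
```

>>> send_rows:
  moves: [0,0,0,1.4,-0.1,-3,0.05,0,0,0,0,0,-3,0.05,0,0,0,0,0,-3,0.05,0,0,0,0,0,-3,0.05,0,0,0,0,0,-3,0.05,0,0,0,0,0,-2.8,0.05,0,0,0,0,0,0,0.05,0,0,0,0,0,0,-1,0,0,0,0,0,0,-1,0,0,0,0,0,0,-1,0,0,0,0,0,0,-1,0,0,0,0,0,0,-1]

```text
time_s: 38.2
position: [0.4889, -0.3567, 0.0542]
tcp_rot: [[0.987, 0.163, 0.002], [0.163, -0.987, 0.0], [0.002, 0.0, -1.0]]
force: [1.6, 3.6, 6.7]
opening: 0.274
```

>>> send_rows:
  moves: [0,0,0,0.7,0.12,0,-1,0,0,0,0.7,0.12,0,-1,0,0,0,0.7,0.12,0,-1,0,0,0,0.7,0.12,0,-1,0,0,0,0.7,0.11,0,-1,0,0,0,0.7,0.12,0,-1,0,0,0,0.7,0.12,0,-1,0,0,0,0.7,0.12,0,-1,0,0,0,0.7,0.11,0,-1,0,0,0,0.7,0.12,0,-1,0,0,0,0.5,0.08,0,-1,0,0,0,0.5,0.08,0,-1,0,0,0,0,0,0,-1,0,0,0,0,0,0,-1]

```text
time_s: 39.6
position: [0.569, -0.3434, 0.0542]
tcp_rot: [[0.987, 0.163, 0.002], [0.163, -0.987, -0.0], [0.002, 0.0, -1.0]]
force: [0.0, 2.9, 5.2]
opening: 0.274
```

Run:
```python
from h import *
K,R,t=save("wrist","w13.png");s=read_state();print(s["position"],s["opening"],s["force"])
save("top","t13.png",(400,190,500,310),5)
```

```text
[ 0.56904964 -0.34344208  0.05420632] 0.2713964020469962 [0.03047636 3.03082272 5.45748699]
```

View pics/w13.png

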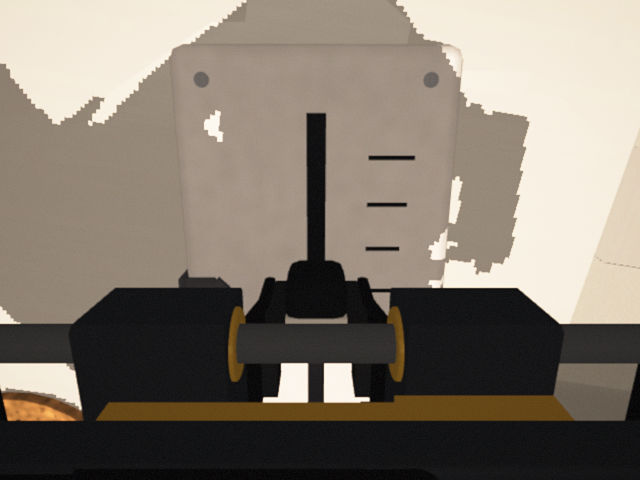

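Moved 81.2 mm of about 82. Release, rise and back off to measure the alignment close up.

>>> send_rows:
  moves: [0,0,0,0,0,0,0,0,0,0,0,0,0,0.05,0,0,0,0,0,0,0.05,0,0,0,0,0,2,0.05,0,0,0,0,0,3,0.05,0,0,0,-1,-0.2,3,0.05,0,0,0,-1.5,-0.2,2,0.05,0,0,0,0,0,0,0.05,0,0,0,0,0,0,0.05]

```text
time_s: 40.6
position: [0.5432, -0.348, 0.1525]
tcp_rot: [[0.987, 0.163, 0.001], [0.163, -0.987, -0.0], [0.0, 0.0, -1.0]]
force: [0.8, -0.2, -0.9]
opening: 0.526
```

Run:
```python
from h import *
p,K,R,t=cam("wrist");s=read_state();print(s["position"])
cv2.imwrite("pics/w14.png",cv2.resize(p[100:300,200:440],None,fx=3,fy=3,interpolation=2)[:,:,::-1])
```

```text
[ 0.54301606 -0.34755577  0.15155904]
```

View pics/w14.png

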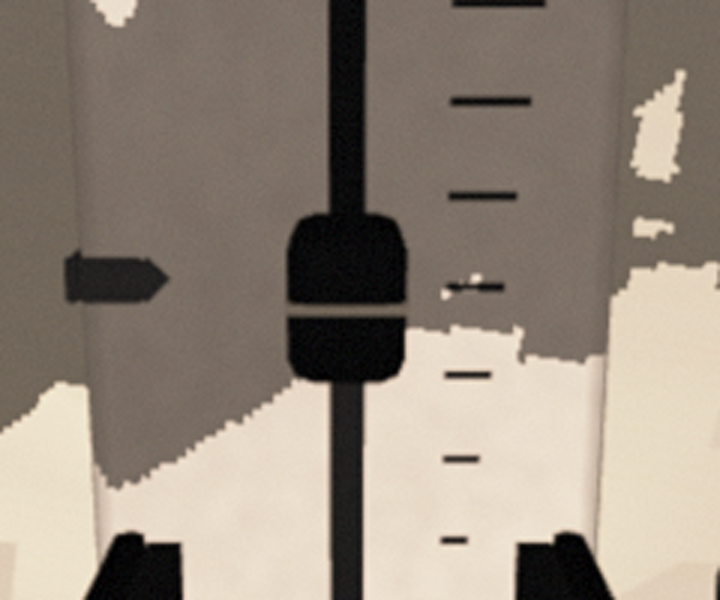

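```bash
cat > m.py <<'E'
from h import *
def meas(K,R,t,fu,mu):
    f=ray(K,R,t,*fu,.069)[:2]; m=ray(K,R,t,*mu,.039)[:2]; c=-R.T@t
    for a in (9,9.5,10):
        A=np.array([np.cos(np.radians(a)),np.sin(np.radians(a))]); print(a,((m-f)@A).round(4),((m-f)@[-A[1],A[0]]).round(4),f.round(4),m.round(4),c.round(3))
E
python3 - <<'E'
from m import *
p,K,R,t=cam("wrist"); meas(K,R,t,(200+347/3,100+311/3),(200+168/3,100+279/3))
E
```

```text
9 0.0008 0.0392 [ 0.5668 -0.3433] [ 0.5614 -0.3045] [ 0.615 -0.336  0.314]
9.5 0.0011 0.0391 [ 0.5668 -0.3433] [ 0.5614 -0.3045] [ 0.615 -0.336  0.314]
10 0.0015 0.0391 [ 0.5668 -0.3433] [ 0.5614 -0.3045] [ 0.615 -0.336  0.314]
```

>>> send_rows:
  moves: [0,0,0,-1.5,-0.2,1,0.05,0,0,0,-1.5,-0.2,0,0.05,0,0,0,-1.5,-0.2,0,0.05,0,0,0,0,0,0,0.05,0,0,0,0,0,0,0.05]

```text
time_s: 41.2
position: [0.4978, -0.354, 0.1625]
tcp_rot: [[0.987, 0.163, 0.0], [0.163, -0.987, 0.0], [0.0, -0.0, -1.0]]
force: [-0.5, -0.4, -0.2]
opening: 0.522
```

Run:
```python
from h import *
p,K,R,t=cam("wrist");s=read_state();print(s["position"],-R.T@t)
print(proj(K,R,t,[.569,-.3434,.069]))
cv2.imwrite("pics/w15.png",cv2.resize(p[40:240,200:440],None,fx=3,fy=3,interpolation=2)[:,:,::-1])
```

```text
[ 0.49835013 -0.35401996  0.16255537] [ 0.57012338 -0.34229346  0.32472988]
[318.0892907  119.21412468]
```

View pics/w15.png

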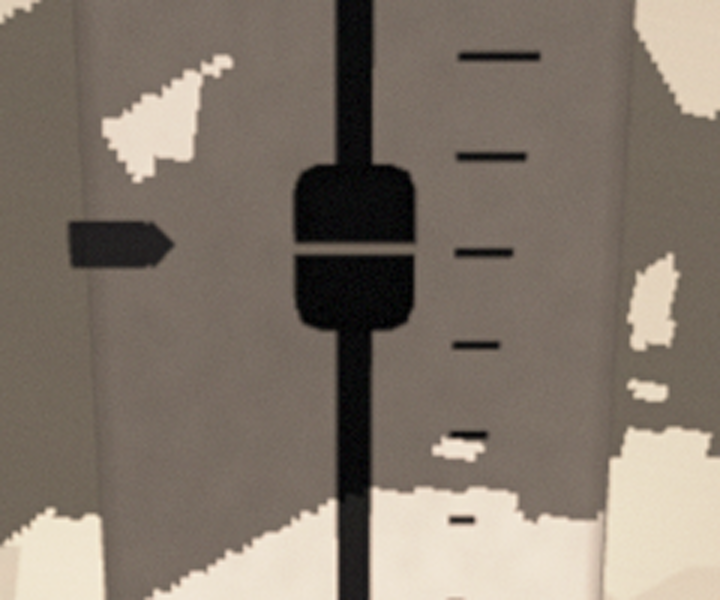

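Run:
```python
from m import *
p,K,R,t=cam("wrist"); meas(K,R,t,(200+355/3,40+248/3),(200+173/3,40+244/3)); meas(K,R,t,(200+355/3,40+248/3),(200+110/3,40+245/3))
```

```text
9 0.0002 0.0394 [ 0.5676 -0.3439] [ 0.5617 -0.305 ] [ 0.571 -0.342  0.325]
9.5 0.0006 0.0393 [ 0.5676 -0.3439] [ 0.5617 -0.305 ] [ 0.571 -0.342  0.325]
10 0.0009 0.0393 [ 0.5676 -0.3439] [ 0.5617 -0.305 ] [ 0.571 -0.342  0.325]
9 -0.0001 0.053 [ 0.5676 -0.3439] [ 0.5593 -0.2915] [ 0.571 -0.342  0.325]
9.5 0.0004 0.053 [ 0.5676 -0.3439] [ 0.5593 -0.2915] [ 0.571 -0.342  0.325]
10 0.0008 0.053 [ 0.5676 -0.3439] [ 0.5593 -0.2915] [ 0.571 -0.342  0.325]
```

>>> send_rows:
  moves: [0,0,0,-1,-1,3,0.05,0,0,0,-2,-2,3,0.05,0,0,0,-3,-3,2,0.05,0,0,0,-3,-3,0,0.05,0,0,0,-3,-3,0,0.05,0,0,0,-3,-3,0,0.05,0,0,0,0,0,0,0.05,0,0,0,0,0,0,0.05,0,0,0,0,0,0,0.05,0,0,0,0,0,0,0.05]

```text
time_s: 42.3
position: [0.3494, -0.5026, 0.2424]
tcp_rot: [[0.986, 0.166, 0.0], [0.166, -0.986, 0.001], [0.0, -0.001, -1.0]]
force: [-0.3, 0.9, -0.2]
opening: 0.528
```

Run:
```python
from h import *
save("top","tf.png",(145,100,500,365),2.2);save("side","sf.png",(190,180,390,330),4);print(read_state()["position"],read_state()["force"])
```

```text
[ 0.34933415 -0.50280752  0.24256982] [0.51237796 0.83612021 0.60039344]
```

View pics/tf.png

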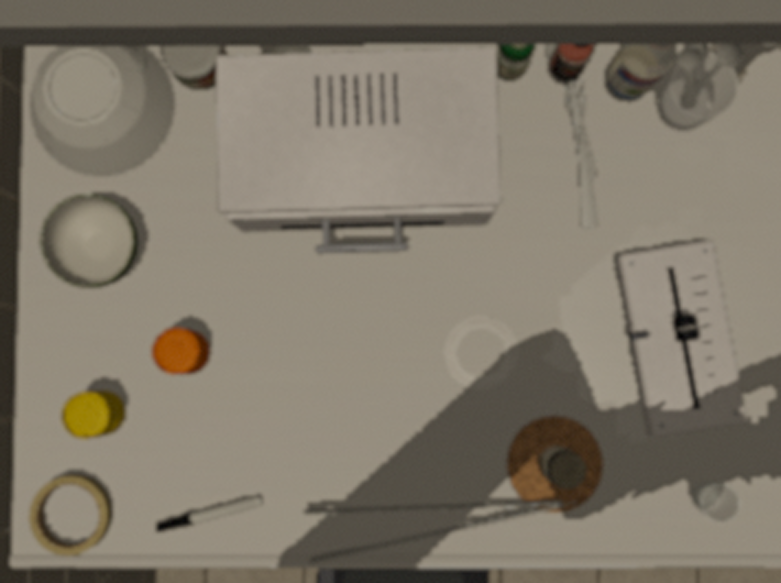

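View pics/sf.png

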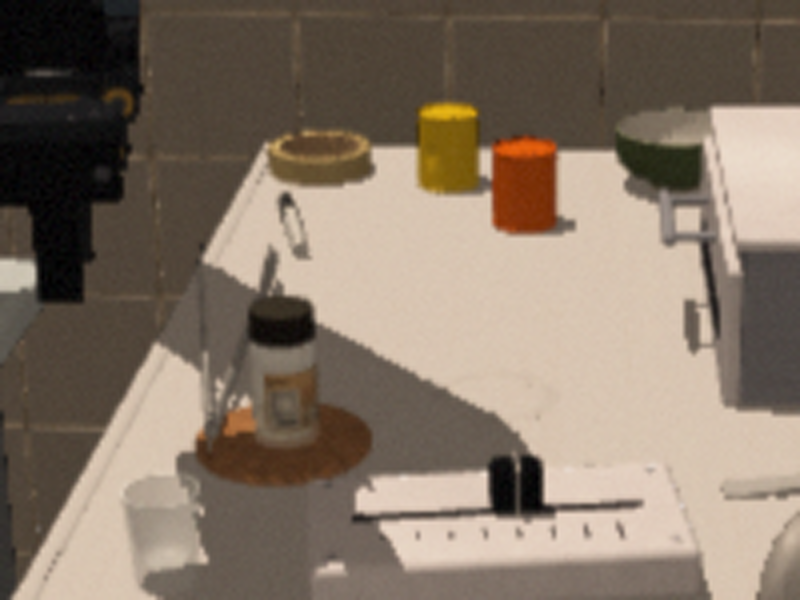

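```bash
python3 -c "
from rig import hand_in; print(hand_in())"
```

```text
the job is handed in; nothing more can be done
None
```

I did every step in the order asked and handed the job in at about 42 s of the 210 s allowed; `hand_in()` gives no verdict.

- **Fader to off:** I slid it back until it pressed against the stop at the near end, before touching anything else.
- **Treated jar:** the dark-capped jar now stands upright near the centre of the cork mat.
- **Drawer load:** two items were to be moved, the pale tin and the yellow-capped spice jar. Both were upright in the drawer in the pictures taken before I shut it. The orange and yellow tins were left as look-alikes.
- **Drawer shut:** I pushed it on the handle past the detent until it stopped hard, at about 17 N. The pictures show it moved about 158 mm and its front is flush with the cabinet. I could not see inside it afterwards.
- **Fader to the marker:** I then slid it forward. Two wrist views put its white line 0.6 mm and 1.1 mm short of the marker clip, and I left it there; the 0.6 mm view, from almost straight above, is the better one.

In the last pictures the bowl and the drinking glass look unmoved, nothing has fallen, and the gripper is clear of everything. No check failed.

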